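# Open the sampling dock's guard

### The job

Press the green release button on the control box all the way in and let it spring back, then push the yellow and black counterweighted guard bar of the sampling dock smoothly up past its balance point, so that it stays raised by itself; do not fling or force it. Use only the fingertips or the outside of the fingers, and grasp nothing. Do not press the red emergency stop, and leave the jars and the other glassware and boxes standing where they are.

Things in the scene. Friction and masses are not known exactly. Their poses are not given: they have to be found in the camera images.
- release (a joint): travel of the green release button, m: 0 out, about 0.006 fully in (starts to move at about 1.5 N, fully in at about 5 N, springs back by itself when let go); pressed straight down
- release_top (a point): centre of the top face of the green round button (28 mm across), 72 mm above the bench on the steel control box; the point moves with the button
- control_box: steel control box bolted to the bench, 100 (x) x 150 (y) x 50 mm high, origin at the centre of its underside; the green button stands on its top at y = -40 mm, the red emergency stop at y = +40 mm on a yellow square
- estop (a joint): travel of the red emergency stop (34 mm across), m: 0 out; must not be pressed
- dock: sampling dock bolted to the bench: steel base plate 200 (x) x 360 (y) x 12 mm, origin on the bench, plate centred at y = -20 mm. Its front (-x) edge faces the robot. The guard bar crosses the front at x = -60 mm, along y; the jars stand behind it at x = +45 mm. A steel tower 90 (x) x 65 (y) mm, 152 mm high, stands at x = +25, y = -135 mm. A 14 mm square rest post stands under the bar's free end at x = -60, y = +108 mm, up to 88 mm high
- guard (a joint): angle of the yellow and black guard bar, rad: 0 level (down, on its rest post), grows as the free end rises, 1.45 at its upper stop (almost upright). The hinge axis is the dock's x axis. A dark steel counterweight (48 mm across, 34 mm wide) on a stem above the pivot makes it tip over: balance lies at 0.7 to 0.9 rad; below that it falls back to 0, above it goes on up to the stop by itself at about 1 to 2.3 rad/s and stays. Lifting it takes about 1 to 3 N at guard_push
- guard_pivot (a point): pivot of the guard bar, on the bar's centre line, 100 mm above the bench, at x = -60, y = -130 mm of the dock; fixed
- guard_push (a point): middle of the underside of the bar, 180 mm from the pivot along the bar and 11 mm below its centre line; moves with the bar. The bar is 18 mm thick (dock x), 22 mm high, and reaches 242 mm from the pivot, along the dock's +y when down. Under it 77 mm are free above the base plate
- jar0: loose glass sample jar with blue lid, 52 mm across, 75 mm high, origin at the centre of its underside; stands in the dock behind the guard bar; leave standing
- jar1: loose glass sample jar with blue lid, 52 mm across, 75 mm high, origin at the centre of its underside; stands in the dock behind the guard bar; leave standing
- jar2: loose glass sample jar with blue lid, 52 mm across, 75 mm high, origin at the centre of its underside; stands in the dock behind the guard bar; leave standing
- beaker: loose glass beaker, 68 mm across, 85 mm high, origin at the centre of its underside; bystander
- flask: loose amber conical flask, 80 mm across the foot, 120 mm high, origin at the centre of its underside; bystander
- spray: loose white spray bottle, 64 mm across, 171 mm high, origin at the centre of its underside; bystander
- tip_box: loose blue pipette-tip box with clear lid, 122 x 87 x 67 mm, origin at the centre of its underside; bystander
Things that resemble listed ones, but are neither listed nor needed, are in the scene too. What is shaped like the jar1 but brown or orange is not meant. What is shaped like the control_box but purple is not meant.

How it is judged (in metres and radians):
On the way, in this order (a step that is already met when the one before it is completed fails the run):
1. the green release button is pressed in, with the guard still down (value of joint release above 0.0042 m and value of joint guard below 0.1 rad), for 0.1 s.
2. the button is let go and the guard bar is pushed up past its balance point (value of joint guard above 0.95 rad and value of joint release below 0.002 m), for 0.1 s.
At the end, for the whole second after the job is handed in: The guard bar rests raised at its upper stop (over 1.35 rad) by itself, both buttons are out (under 2 mm), and every jar and bystander stands upright (within 0.25 rad) within 25 mm of where it began (value of joint guard above 1.35 rad and velocity of joint guard between -0.1 and 0.1 rad/s and value of joint each of release, estop below 0.002 m and distance of each of jar0, jar1, jar2, beaker, flask, spray, tip_box from where it was at the start of the episode below 0.025 m and angle between each of jar0, jar1, jar2, beaker, flask, spray, tip_box's own z axis and vertical below 0.25 rad); the robot touches nothing.
It fails at once if the red emergency stop is pressed (over 3 mm) (value of joint estop above 0.003 m).
It fails at once if the dock or its guard bar is pinched or forced by the fingers (over 30 N) (contact force between the fingers and dock above 30 N).
It fails at once if a jar is squeezed (over 12 N) (contact force between the fingers and jar0 above 12 N or contact force between the fingers and jar1 above 12 N or contact force between the fingers and jar2 above 12 N).
It fails at once if the guard bar is flung (faster than 4 rad/s) (velocity of joint guard above 4 rad/s).
It fails at once if a jar or bystander is shoved, lifted or carried (over 25 mm) or tipped (over 0.25 rad) (distance of any of jar0, jar1, jar2, beaker, flask, spray, tip_box from where it was at the start of the episode above 0.025 m or angle between any of jar0, jar1, jar2, beaker, flask, spray, tip_box's own z axis and vertical above 0.25 rad).
It also fails if it takes over 43 s, if anything falls off the work surface, if the arm or the gripper's body presses on something with over 40 N, if the wrist force passes 120 N, or if a joint passes its speed limit or range.

### The arm

A 6-joint arm with a two-finger parallel gripper is mounted at the origin on the work surface. World frame = base frame: x ahead of the robot, y to its left, z up, the work surface at z = 0. Lengths are in mm, angles in rad, forces in N, time in s.
With the tool pointing down it reaches from about 275 to 1000 mm from the base axis. Payload 8.4 kg.
Tool frame: the origin (TCP) lies midway between the tips of the shut fingers; the grasp point (between the pads) lies 19 mm behind it; y points along the fingers, z is the direction in which the jaws open and shut, and the axes are right-handed (so a half turn about y gives the same grasp; the last joint's range is limited). The gripper opens to 85 mm and grips with 20 to 120 N. Pads are 22 mm wide; open, the fingers measure 114 mm over their backs; the gripper's body (76 mm by 85 mm) begins 54 mm behind the grasp point. The pads swing forward as they close: fully open they stand 13 mm farther back than shut.
Start: joints at [1.252, 0.353, 1.633, -0, 1.155, -0.002], TCP at [194.703, 593.901, 231.281] pointing down, gripper open.
Joint ranges: [-2.63, 2.63], [-0.92, 2.1], [0.06, 2.66], [-1.3, 4.44], [0, 2.69], [-3.02, 3.02]. Speed limits (rad/s): [2.22, 2.22, 2.79, 3.14, 3.14, 3.14].

### API

Orientations are given as a unit quaternion [x, y, z, w].
In Python, from station import readout, imaging, job gives the robot as it stands.
- The arm moves only by the tool jog_arm, never from a script. Its argument "series" is one flat list of numbers, 5 for each row, row after row: the shift along the tool's x, y, z in cm, then the turn about the tool's y in rad, then the gripper's target within -1 to 1 (shut at 1, half-way at 0, fully open at -1). A call has exactly 10 rows; each row is the pose to reach, as a shift and turn from the pose commanded when the call began, along the tool's axes at that moment; what a row does not reach only later rows make up. A row lasts 1/12 s, in which the tool goes at most 41.7 mm and 7.16 degrees, less where a joint would pass 70% of its speed; a pose out of reach is approached as far as the arm can. A call with a gripper value outside its range is refused whole. The fingers move at their own pace and stop on an object; "grip_force" is the grip in N (left out, the last holds). Time passes only in rows, so rows that repeat a pose let the fingers close, or fill a call up. It gives the time, the measured TCP pose, the force and the opening at its end, in the units of the state.
- readout.get_obs(): the state, without advancing time (a new reading comes with each control period).
- imaging.capture(name): name is "side" or "top" or "wrist"; returns (picture, depth): 420x560x3 uint8, red, green, blue; 420x560 float32, mm along the optical axis (not along the pixel's ray), 0 where there is no reading.
- imaging.calibration(name): a dict with "camera_matrix" (3x3 intrinsics, pixels), "extrinsics" (4x4, takes a point from camera to world coordinates). Camera axes: x right, y down, z forward; pixel columns grow to the right and rows downward; lengths in mm; the calibration is good to about 2 mm. A picture is of the moment at which its call begins: read the wrist's pose just before it. calibration takes no time and is no camera call; for the wrist camera it gives the pose at the moment of the call.
- job.hand_in(): hands the job in, once; it reports no verdict.
The state is a dict: "clock": time; "joint_pos": joint angles; "joint_velocities": joint speeds; "tau": joint torques, N m; "ee_pos": TCP position; "tool_rot": TCP orientation; "force": force on the tool from outside, world axes, zero at the start; "wrist_torque": the same for the moment, N m; "opening": opening from 0.0 (shut) to 1.0 (fully open).
Only numpy, scipy, OpenCV 4.12 (cv2) and the standard library are available. Lean on these libraries where they do the work, as an engineer would, in place of code of your own. Each camera call takes 0.05 s, during which the arm holds its last target. There are 200 camera calls.

## Working session

There is one attempt and no reset: what is moved stays moved. The work goes in short steps, Python scripts to look and compute and a tool call to move; the robot and the scene stay as the last step left them, time stands still between calls to the robot, and variables do not carry over. Pictures are saved under pics/ and viewed, about 8 in all and at most 12, crops included, and the job is handed in when it is done.

Besides the shell and the picture viewer there is one more tool, called after ">>>" as name(argument=value, ...) on one line, values as JSON. jog_arm: Moves the arm, as the interface text tells. Its arguments: {"type":"object","properties":{"series":{"type":"array","items":{"type":"number"}},"grip_force":{"type":"number"}},"required":["series"]}

```bash
mkdir -p pics
python3 - <<'E'
from station import readout, imaging
import cv2, numpy as np
print(readout.get_obs())
for n in ("side","top"):
    p,d=imaging.capture(n); c=imaging.calibration(n)
    cv2.imwrite(f"pics/{n}0.png",p[:,:,::-1]); np.savez(f"{n}0.npz",p=p,d=d,K=c["camera_matrix"],E=c["extrinsics"])
    print(n,np.round(c["camera_matrix"],1).tolist(),np.round(c["extrinsics"],3).tolist())
E
```

```text
{'clock': 0.0, 'joint_pos': array([ 1.25159404e+00,  3.53629305e-01,  1.63414538e+00, -2.07182018e-05,
        1.15519443e+00, -2.41985006e-03]), 'joint_velocities': array([-0.0009044 , -0.00034983,  0.00037177,  0.00040999, -0.00053155,
        0.00011211]), 'tau': array([ 1.79626106e-03, -6.05240250e+01, -3.42074239e+01,  2.04429284e-05,
        9.23693151e-03,  6.07884942e-08]), 'ee_pos': array([194.56158623, 593.44019487, 230.56863776]), 'tool_rot': array([ 0.69873719, -0.11160014,  0.11145753, -0.6977743 ]), 'force': array([-0.28157626,  0.13072008,  0.326923  ]), 'wrist_torque': array([-0.02055785, -0.06747241,  0.03972839]), 'opening': 0.9998623298666243}
side [[391.8, 0.0, 278.7], [0.0, 391.8, 201.4], [0.0, 0.0, 1.0]] [[0.988, -0.104, 0.115, 358.606], [-0.155, -0.683, 0.714, -843.972], [0.004, -0.723, -0.691, 888.652], [0.0, 0.0, 0.0, 1.0]]
top [[477.4, 0.0, 285.0], [0.0, 477.4, 211.2], [0.0, 0.0, 1.0]] [[-0.006, -0.997, 0.081, 370.001], [-1.0, 0.005, -0.018, -6.212], [0.017, -0.081, -0.997, 1338.673], [0.0, 0.0, 0.0, 1.0]]
```

View pics/top0.png

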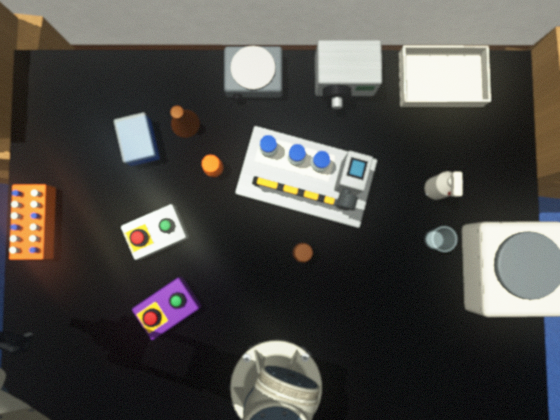

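View pics/side0.png

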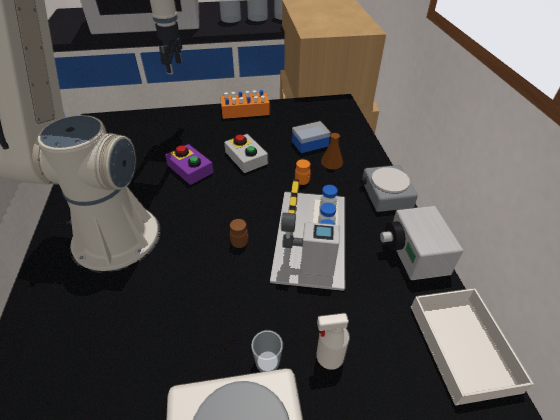

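Top view: white control box with green button at (167,226) and red at (138,238). The dock's bar runs from (255,182) to (335,198), with the tower at (355,172). The purple box is a decoy. Next I measure these by masks and triangulation.

```bash
cat > h.py <<'E'
import numpy as np, cv2
def load(n): 
    z=np.load(f"{n}0.npz"); return z["p"],z["d"],z["K"],z["E"]
def ray(K,E,u,v):
    d=E[:3,:3]@(np.linalg.inv(K)@[u,v,1]); return E[:3,3],d
def onz(K,E,u,v,z):
    o,d=ray(K,E,u,v); return o+d*(z-o[2])/d[2]
def tri(a,b):
    A=[];y=[]
    for o,d in (a,b):
        d=d/np.linalg.norm(d); P=np.eye(3)-np.outer(d,d); A.append(P); y.append(P@o)
    return np.linalg.lstsq(np.vstack(A),np.hstack(y),rcond=None)[0]
def blobs(p,lo,hi,roi,amin=8):
    m=cv2.inRange(cv2.cvtColor(p,cv2.COLOR_RGB2HSV),lo,hi); k=np.zeros_like(m); x0,y0,x1,y1=roi; k[y0:y1,x0:x1]=m[y0:y1,x0:x1]
    n,l,s,c=cv2.connectedComponentsWithStats(k); return k,[(c[i],s[i]) for i in range(1,n) if s[i][4]>=amin]
E
python3 - <<'E'
from h import *
np.set_printoptions(precision=1,suppress=True)
T=load("top");S=load("side")
G=((40,100,40),(90,255,255)); R=((0,150,80),(8,255,255)); Y=((18,120,80),(35,255,255)); B=((105,120,60),(125,255,255))
def show(t,c,rt,rs):
    out=[]
    for n,(p,d,K,E),roi in(("top",T,rt),("side",S,rs)):
        for ce,s in blobs(p,*c,roi)[1]:
            z=d[int(round(ce[1])),int(round(ce[0]))]; o,r=ray(K,E,*ce)
            print(t,n,ce,s,"depth pt",o+r*z)
show("green",G,(115,200,190,262),(222,130,270,172))
show("red",R,(115,200,190,262),(222,130,270,172))
show("yellow",Y,(240,165,345,215),(275,175,305,220))
show("blue",B,(255,130,335,175),(310,180,345,240))
for n,(p,d,K,E) in (("top",T),("side",S)):
    roi=(236,120,380,230)if n=="top" else(270,185,350,290)
    x0,y0,x1,y1=roi
# dock plate corners from top depth: points with height 8..16
p,d,K,E=T; v,u=np.mgrid[110:240,225:390]; X=((np.linalg.inv(K)@np.stack([u,v,1+0*u]).reshape(3,-1))*d[110:240,225:390].ravel()); X=(E[:3,:3]@X).T+E[:3,3]
m=(X[:,2]>6); print("rect all dock", cv2.boxPoints(cv2.minAreaRect(X[m&(X[:,2]<20)][:,:2].astype(np.float32))), np.percentile(X[:,2],[1,10,30,50,80,99]))
t=X[(X[:,2]>140)]; print("tower",len(t),t.mean(0), cv2.boxPoints(cv2.minAreaRect(t[:,:2].astype(np.float32))))
for n,(p,d,K,E),r in (("top",T,(115,200,190,262)),("side",S,(220,128,272,172))):
    cv2.imwrite(f"pics/{n}c.png",cv2.resize(p[:,:,::-1][r[1]:r[3],r[0]:r[2]],None,fx=5,fy=5))
E
```

```text
green top [164.6 225.1] [160 221  10  10  78] depth pt [437.2 289.9  72. ]
green side [250.4 148.9] [247 146   8   7  43] depth pt [438.2 280.9  70. ]
red top [137.  237.2] [131 231  13  13 132] depth pt [405.7 362.9  69.3]
red side [239.4 137.7] [235 134  10   8  53] depth pt [405.8 356.6  69.3]
yellow top [266.4 183. ] [256 178  22  11 147] depth pt [542.5  19.5 114.5]
yellow top [290.1 189.4] [283 185  16  10 101] depth pt [526.2 -41.6 110.1]
yellow top [310.6 195. ] [303 191  16   9 100] depth pt [511.7 -94.9 106.5]
yellow top [328.7 200.1] [323 196  12   9  73] depth pt [ 498.1 -141.6  108.9]
yellow side [294.8 186.6] [291 181   8  12  79] depth pt [546.2  17.7 109.2]
yellow side [293.1 201. ] [290 197   7   9  57] depth pt [529.7 -43.7 109.9]
yellow side [291.5 211. ] [289 210   6   3  18] depth pt [518.  -82.6 109.3]
blue top [267.9 143.4] [261 136  16  16 202] depth pt [651.1  15.8  93.5]
blue top [296.8 152.4] [290 145  15  16 200] depth pt [626.7 -60.6  93. ]
blue top [321.3 159.2] [314 151  16  17 204] depth pt [ 609.4 -125.7   87.9]
blue side [329.4 190.7] [322 184  16  14 174] depth pt [652.6   7.9  86.9]
blue side [327.9 209.3] [321 203  15  14 180] depth pt [628.4 -69.2  86.5]
blue side [327.4 221.3] [320 219  15   5  53] depth pt [ 615.3 -115.6   86.4]
rect all dock [[ 397.1 -322.9]
 [ 763.1 -329.1]
 [ 770.9  132.2]
 [ 404.9  138.4]] [ -6.3  -3.1  -0.3   2.6  14.3 192.7]
tower 1308 [ 534.9 -183.7  246.6] [[ 314.1  -83. ]
 [ 580.2 -276.8]
 [ 636.1 -200. ]
 [ 370.    -6.2]]
```

Run:
```python
from h import *
np.set_printoptions(precision=2,suppress=True)
from scipy.spatial.transform import Rotation as R
from station import readout
print(R.from_quat(readout.get_obs()["tool_rot"]).as_matrix())
T=load("top");S=load("side")
g=tri(ray(T[2],T[3],164.6,225.1),ray(S[2],S[3],250.4,148.9));print("green tri",g)
for a,b in (((266.4,183),(294.8,186.6)),((290.1,189.4),(293.1,201))): print("yellow tri",tri(ray(T[2],T[3],*a),ray(S[2],S[3],*b)))
for a,b in (((267.9,143.4),(329.4,190.7)),((296.8,152.4),(327.9,209.3))): print("jar tri",tri(ray(T[2],T[3],*a),ray(S[2],S[3],*b)))
a=cv2.resize(T[0][150:225,240:385],None,fx=5,fy=5,interpolation=cv2.INTER_CUBIC)[:,:,::-1]
b=cv2.resize(S[0][175:285,265:355],None,fx=5,fy=5,interpolation=cv2.INTER_CUBIC)[:,:,::-1]
cv2.imwrite("pics/a.png",a);cv2.imwrite("pics/b.png",b)
```

```text
[[ 0.95 -0.    0.31]
 [-0.31 -0.    0.95]
 [-0.   -1.   -0.  ]]
green tri [438.37 292.34  61.73]
yellow tri [545.07  19.62 107.42]
yellow tri [528.26 -41.89 107.97]
jar tri [654.79  15.94  79.4 ]
jar tri [630.58 -61.33  78.18]
```

View pics/a.png

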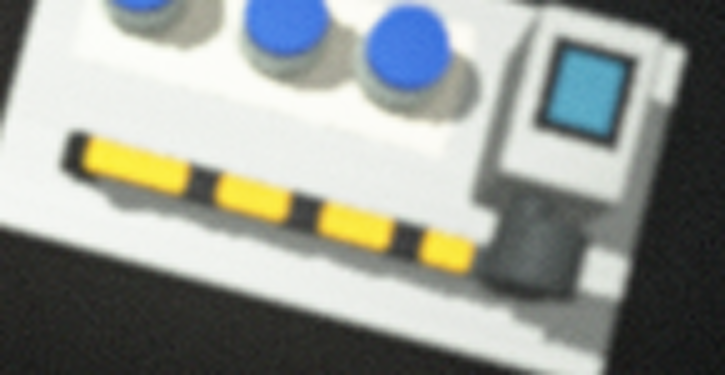

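View pics/b.png

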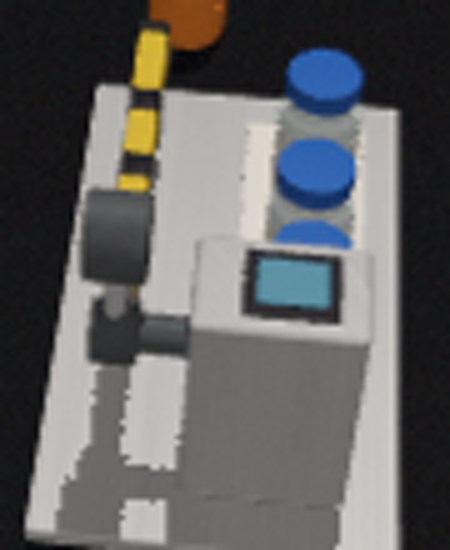

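The crops show the counterweight (top px ≈ (347,199), side px ≈ (288,222)) on a stem above the pivot, ahead of the tower in -x. The tool always points down, so I'll push the weight toward dock -y with the outside of one open finger.

Run:
```python
from h import *
np.set_printoptions(precision=1,suppress=True)
T=load("top");S=load("side")
w=tri(ray(T[2],T[3],347,200),ray(S[2],S[3],288.2,222.5));print("weight tri",w)
y=np.array([.27,.963]);x=np.array([.963,-.27])
for z in (150,170,190):print(z,onz(T[2],T[3],347,200,z),onz(S[2],S[3],288.2,222.5,z))
e=onz(T[2],T[3],254.5,180.5,111)[:2];print("bar end",e,"pivot",e-242*y)
for n,(u,v) in((T,(347,199)),(T,(347,203)),(S,(288,222)),(S,(288,216))):
    o,r=ray(n[2],n[3],u,v);print("depth",o+r*n[1][v,u])
```

```text
weight tri [ 491.  -180.2  169.4]
150 [ 493.7 -183.1  150. ] [ 493.8 -162.3  150. ]
170 [ 491.6 -180.2  170. ] [ 490.1 -180.8  170. ]
190 [ 489.5 -177.2  190. ] [ 486.5 -199.2  190. ]
bar end [549.6  50.5] pivot [ 484.3 -182.6]
depth [ 491.4 -176.4  195.2]
depth [ 481.8 -176.4  194.2]
depth [ 486.5 -196.1  188.5]
depth [ 489.  -181.1  194. ]
```

>>> jog_arm(series=[3,0,-4,0,1,6,0,-8,0,1,9,0,-12,0,1,12,0,-16,0,1,16,0,-20,0,1,20,0,-20,0,1,24,0,-20,0,1,28,0,-20.2,0,1,32.5,0,-20.2,0,1,32.5,0,-20.2,0,1], grip_force=40)

```text
clock: 0.93
ee_pos: [442.6, 299.0, 231.4]
tool_rot: [-0.698, 0.112, -0.112, 0.698]
force: [-0.1, 1.2, -0.3]
opening: -0.002
```

Run:
```python
from h import *
from station import readout, imaging
np.set_printoptions(precision=1,suppress=True)
c=imaging.calibration("wrist");p,d=imaging.capture("wrist");K,E=c["camera_matrix"],c["extrinsics"]
cv2.imwrite("pics/w1.png",p[:,:,::-1])
print(E)
for t,lo,hi in(("g",(40,100,40),(90,255,255)),("r",(0,150,80),(8,255,255))):
    for ce,s in blobs(p,lo,hi,(0,0,560,420),200)[1]: print(t,ce,s,onz(K,E,*ce,72),d[int(ce[1]),int(ce[0])])
```

```text
[[  0.3   0.9   0.3 363.4]
 [  0.9  -0.3  -0.1 325.5]
 [  0.    0.3  -0.9 373.6]
 [  0.    0.    0.    1. ]]
g [265.3 174.1] [250 158  32  33 817] [435.7 293.6  72. ] 312.3348
r [336.4 112.1] [ 316   92   42   41 1300] [404.3 365.8  72. ] 294.14212
```

View pics/w1.png

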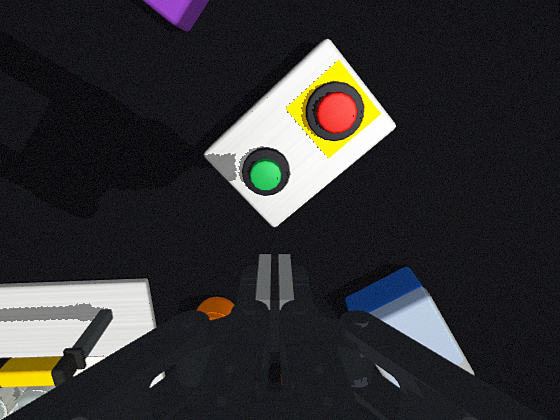

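Wrist view: green button at (265,174), red at (336,112), fingers shut. The button comes out at about (436.5, 291.5), within 2 mm of the top-camera value. I'm moving to just above it.

>>> jog_arm(series=[-0.3,2,-0.9,0,1,-0.3,4,-0.9,0,1,-0.3,6,-0.9,0,1,-0.3,8,-0.9,0,1,-0.3,10,-0.9,0,1,-0.3,12,-0.9,0,1,-0.3,14,-0.9,0,1,-0.3,15.2,-0.9,0,1,-0.3,15.2,-0.9,0,1,-0.3,15.2,-0.9,0,1])

```text
clock: 1.82
ee_pos: [434.4, 292.8, 78.8]
tool_rot: [0.699, -0.112, 0.111, -0.698]
force: [-0.3, -0.7, 0.3]
opening: -0.001
```

>>> jog_arm(series=[0,0.2,0,0,1,0,0.4,0,0,1,0,0.6,0,0,1,0,0.7,0,0,1,0,0.8,0,0,1,0,0.9,0,0,1,0,1,0,0,1,0,1.1,0,0,1,0,1.1,0,0,1,0,1.1,0,0,1])

```text
clock: 2.65
ee_pos: [435.1, 293.2, 68.4]
tool_rot: [-0.698, 0.111, -0.112, 0.698]
force: [0.6, -0.1, 2.8]
opening: -0.0
```

>>> jog_arm(series=[0,0.1,0,0,1,0,0.2,0,0,1,0,0.3,0,0,1,0,0.35,0,0,1,0,0.4,0,0,1,0,0.43,0,0,1,0,0.43,0,0,1,0,0.43,0,0,1,0,0.43,0,0,1,0,0.43,0,0,1])

```text
clock: 3.48
ee_pos: [435.2, 293.3, 65.7]
tool_rot: [-0.698, 0.111, -0.112, 0.698]
force: [-5.6, -3.9, 26.2]
opening: -0.002
```

The button bottomed out (26 N at 65.7 mm, button top 72 mm). Now I let it go, rise, open the gripper and turn the jaw axis to dock x while travelling.

>>> jog_arm(series=[0,-3,0,0,1,0,-7,0,0.1,0,0,-11,0,0.22,-1,0,-15,0,0.34,-1,1,-17.5,-3,0.46,-1,2,-17.5,-6,0.58,-1,3,-17.5,-9,0.7,-1,4,-17.5,-12,0.82,-1,5.1,-17.5,-15,0.94,-1,6.2,-17.5,-18,1.06,-1])

```text
clock: 4.32
ee_pos: [437.2, 101.3, 238.7]
tool_rot: [0.545, -0.451, 0.451, -0.545]
force: [1.0, 0.2, 0.2]
opening: 1.001
```

Run:
```python
from station import readout
from scipy.spatial.transform import Rotation as R
import numpy as np
o=readout.get_obs();M=R.from_quat(o["tool_rot"]).as_matrix();print(o["ee_pos"],M.round(3),o["joint_pos"].round(2))
print("shift mm",M.T@(np.array([448,-112,241])-o["ee_pos"]),"turn",np.arctan2(np.array([.963,-.27,0])@M[:,0],np.array([.963,-.27,0])@M[:,2]))
```

```text
[437.16349943 101.28951363 238.70348925] [[ 0.187 -0.     0.982]
 [-0.982 -0.     0.187]
 [ 0.    -1.    -0.   ]] [ 0.22  0.07  1.98 -0.    1.09  0.04]
shift mm [211.54228908  -2.2741655  -29.32249022] turn 0.4618492428099427
```

>>> jog_arm(series=[3,0,-0.4,0.1,-1,6,0,-0.8,0.2,-1,9,0,-1.2,0.3,-1,12,0,-1.7,0.4,-1,15,0,-2.1,0.46,-1,18,0,-2.5,0.46,-1,20,0,-2.8,0.46,-1,21.2,0,-2.9,0.46,-1,21.2,0,-2.9,0.46,-1,21.2,0,-2.9,0.46,-1])

```text
clock: 5.15
ee_pos: [449.9, -110.7, 238.6]
tool_rot: [-0.429, 0.563, -0.562, 0.429]
force: [-0.1, 0.9, 0.3]
opening: 1.0
```

Run:
```python
from station import readout,imaging
from scipy.spatial.transform import Rotation as R
import numpy as np,cv2
o=readout.get_obs();M=R.from_quat(o["tool_rot"]).as_matrix();print(o["ee_pos"],M.round(3),o["joint_pos"].round(2))
c=imaging.calibration("wrist");p,d=imaging.capture("wrist");cv2.imwrite("pics/w2.png",p[:,:,::-1])
np.savez("wrist0.npz",p=p,d=d,K=c["camera_matrix"],E=c["extrinsics"])
```

```text
[ 449.94989972 -110.74185954  238.61322149] [[-0.264 -0.001  0.964]
 [-0.964  0.001 -0.264]
 [-0.    -1.    -0.001]] [-0.24  0.09  1.96  0.    1.1   0.02]
```

View pics/w2.png

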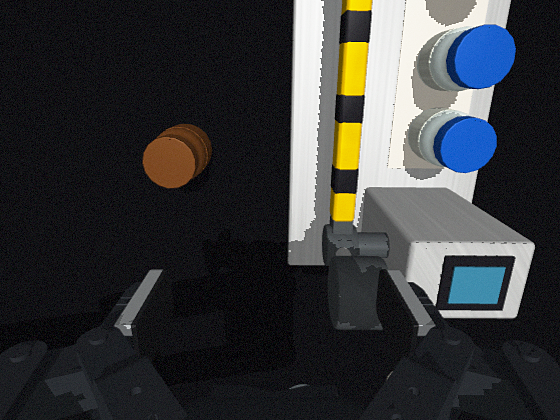

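Wrist view: bar along columns 330–370, counterweight at about (355,292), the right finger above and beside it. I'll check the bar line and weight position from here.

Run:
```python
from h import *
np.set_printoptions(precision=1,suppress=True)
W=load("wrist");p,d,K,E=W
tcp=np.array([449.9,-110.7]);X=np.array([.963,-.27]);Y=np.array([.27,.963])
for ce,s in blobs(p,(18,120,80),(35,255,255),(320,0,380,230),100)[1]:
    q=onz(K,E,*ce,111);print(ce,q,"rel dock",(q[:2]-tcp)@X,(q[:2]-tcp)@Y)
v,u=np.mgrid[255:332,325:388]
P=(np.linalg.inv(K)@np.stack([u,v,1+0*u]).reshape(3,-1))*d[255:332,325:388].ravel();P=(E[:3,:3]@P).T+E[:3,3]
m=(P[:,2]>150)&(P[:,2]<205);Q=P[m];r=(Q[:,:2]-tcp)
print("weight relx",np.percentile(r@X,[2,50,98]),"rely",np.percentile(r@Y,[2,50,98]),"z",np.percentile(Q[:,2],[2,50,98]))
t=Q[Q[:,2]>192];print("crown rely",((t[:,:2]-tcp)@Y).mean(),len(t))
```

```text
[356.1   5.1] [536.1   0.1 111. ] rel dock 53.06884632807103 129.9415177733606
[351.9  68.3] [525.5 -38.3 111. ] rel dock 53.25782785061884 90.09166127012934
[346.4 145.3] [510.6 -91.  111. ] rel dock 53.16796885673021 35.39264661945069
[342.2 206.3] [ 497.5 -138.1  111. ] rel dock 53.22187246475162 -13.55633603916756
weight relx [38.1 48.9 67.4] rely [-69.6 -41.6 -28.8] z [160.3 188.4 195.8]
crown rely -51.28303654844884 1324
```

>>> jog_arm(series=[0,1.5,-0.5,0,-1,0,3,-0.5,0,-1,0,4.5,-0.5,0,-1,0,6,-0.5,0,-1,0,7.5,-0.5,0,-1,0,9,-0.5,0,-1,0,10.2,-0.5,0,-1,0,11,-0.5,0,-1,0,11.4,-0.5,0,-1,0,11.4,-0.5,0,-1])

```text
clock: 6.03
ee_pos: [445.0, -108.7, 124.4]
tool_rot: [-0.43, 0.562, -0.561, 0.429]
force: [-0.3, -0.5, 0.5]
opening: 1.001
```

>>> jog_arm(series=[0.4,0,0,0,-1,0.8,0,0,0,-1,1.2,0,0,0,-1,1.6,0,0,0,-1,2,0,0,0,-1,2.3,0,0,0,-1,2.6,0,0,0,-1,2.8,0,0,0,-1,2.8,0,0,0,-1,2.8,0,0,0,-1])

```text
clock: 6.87
ee_pos: [438.4, -136.8, 125.2]
tool_rot: [0.429, -0.562, 0.562, -0.429]
force: [2.3, 3.1, 2.9]
opening: 1.001
```

Run:
```python
from station import readout,imaging
import numpy as np,cv2
p,d=imaging.capture("side");cv2.imwrite("pics/s2.png",cv2.resize(p[150:290,230:380,::-1],None,fx=4,fy=4))
print(readout.get_obs()["force"])
```

```text
[2.05818055 3.9117226  2.68669176]
```

View pics/s2.png

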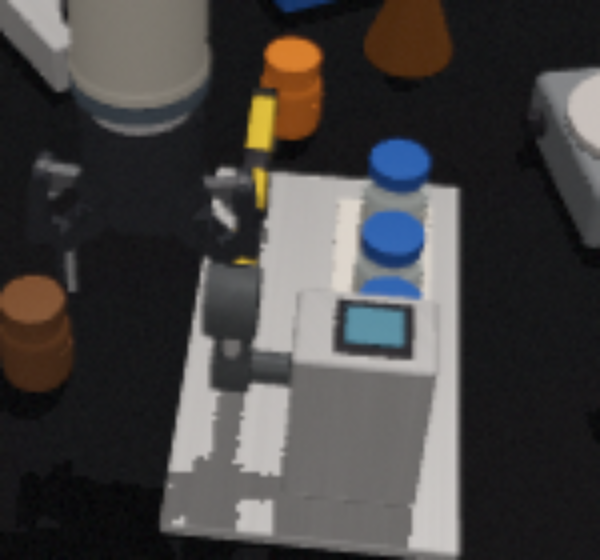

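Contact is on the counterweight with about 5 N, and the bar is starting to rise (free end at about (262,115) in the crop). I'm continuing slowly.

>>> jog_arm(series=[0.3,0,0,0,-1,0.6,0,0,0,-1,0.9,0,0,0,-1,1.2,0,0,0,-1,1.5,0,0,0,-1,1.8,0,0,0,-1,2.1,0,0,0,-1,2.4,0.1,0,0,-1,2.5,0.2,0,0,-1,2.5,0.2,0,0,-1])

```text
clock: 7.75
ee_pos: [430.9, -161.0, 122.6]
tool_rot: [-0.429, 0.562, -0.562, 0.429]
force: [1.1, 0.9, 1.2]
opening: 1.0
```

Run:
```python
from station import readout,imaging
import numpy as np,cv2
p,d=imaging.capture("side");cv2.imwrite("pics/s3.png",cv2.resize(p[150:290,230:380,::-1],None,fx=4,fy=4))
print(readout.get_obs()["force"])
```

```text
[ 0.75451028  1.176382   -0.17472796]
```

View pics/s3.png

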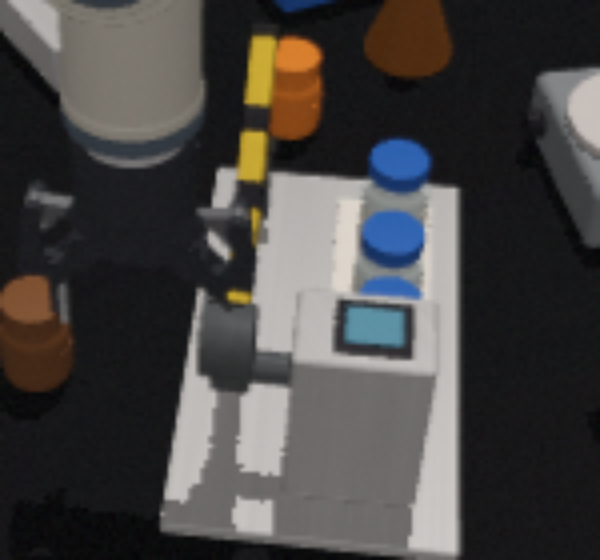

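>>> jog_arm(series=[0.3,0,0,0,-1,0.6,0,0,0,-1,0.9,0.1,0,0,-1,1.2,0.2,0,0,-1,1.5,0.3,0,0,-1,1.8,0.3,0,0,-1,2.1,0.3,0,0,-1,2.3,0.3,0,0,-1,2.3,0.3,0,0,-1,2.3,0.3,0,0,-1])

```text
clock: 8.63
ee_pos: [425.9, -183.6, 120.4]
tool_rot: [0.429, -0.561, 0.563, -0.429]
force: [-0.5, 0.8, -0.5]
opening: 1.002
```

Run:
```python
from station import readout,imaging
import numpy as np,cv2
p,d=imaging.capture("side");cv2.imwrite("pics/s4.png",cv2.resize(p[110:290,230:380,::-1],None,fx=3.3,fy=3.3))
print(readout.get_obs()["force"])
```

```text
[-0.08756638 -0.15325087 -0.28376597]
```

View pics/s4.png

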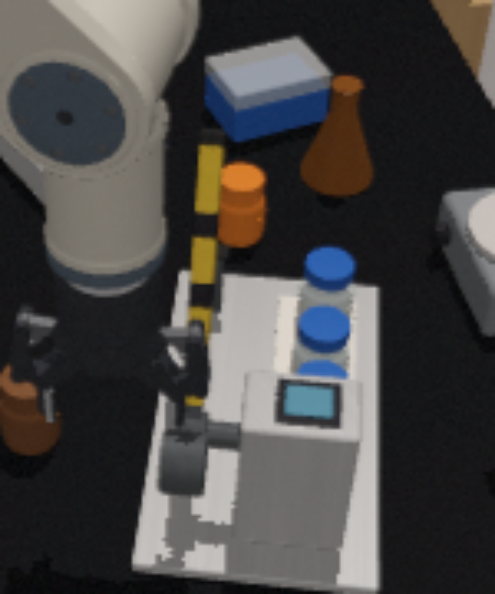

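The bar is raised and the weight has tipped clear of the finger, with zero force. Now I back off toward dock -x, then go up.

>>> jog_arm(series=[0,0,-1.5,0,-1,0,0,-3,0,-1,0,0,-5,0,-1,0,0,-7,0,-1,0,-1,-9,0,-1,0,-3,-10,0,-1,0,-6,-10,0,-1,0,-9,-10,0,-1,0,-12,-10,0,-1,0,-12,-10,0,-1])

```text
clock: 9.52
ee_pos: [331.8, -158.0, 245.3]
tool_rot: [0.428, -0.559, 0.565, -0.431]
force: [1.7, -0.5, 0.3]
opening: 1.0
```

Run:
```python
from h import *
from station import readout,imaging
np.set_printoptions(precision=1,suppress=True)
p,d=imaging.capture("side");q,e=imaging.capture("top")
T=load("top");S=load("side")
cv2.imwrite("pics/f.png",np.hstack([p[60:360,150:450,::-1],q[80:380,100:400,::-1]]))
for n,im,rois in(("top",(T[0],q),(255,130,335,175)),("side",(S[0],p),(310,180,345,240))):
    for i in im: print(n,[c for c,s in blobs(i,(105,120,60),(125,255,255),rois)[1]])
for n,im,r in(("top",(T[0],q),(115,200,190,262)),("side",(S[0],p),(222,130,270,172))):
    for i in im:print(n,"green",[(c,s[4]) for c,s in blobs(i,(40,100,40),(90,255,255),r)[1]])
# bar direction from two views: ends of yellow
for n,i in(("side",p),("top",q)):
    k,b=blobs(i,(18,120,80),(35,255,255),(240,120,365,240));print(n,[(c,s[:4]) for c,s in b])
print(readout.get_obs()["force"])
```

```text
top [array([267.9, 143.4]), array([296.8, 152.4]), array([321.3, 159.2])]
top [array([267.9, 143.4]), array([296.8, 152.4]), array([321.3, 159.2])]
side [array([329.4, 190.7]), array([327.9, 209.3]), array([327.4, 221.3])]
side [array([329.4, 190.7]), array([327.8, 209.3]), array([327.4, 221.3])]
top green [(array([164.6, 225.1]), np.int32(78))]
top green [(array([164.6, 225.1]), np.int32(77))]
side green [(array([250.4, 148.9]), np.int32(43))]
side green [(array([250.4, 148.9]), np.int32(43))]
side [(array([245.3, 143.3]), array([240, 139,  11,   8], dtype=int32)), (array([290. , 177.6]), array([286, 169,   9,  19], dtype=int32)), (array([289.3, 199.3]), array([286, 194,   8,  12], dtype=int32)), (array([288.6, 217.2]), array([286, 212,   7,  12], dtype=int32)), (array([287.8, 232. ]), array([285, 229,   7,   8], dtype=int32))]
top [(array([344.1, 196.3]), array([341, 195,   7,   4], dtype=int32))]
[-0.3  0.9  0.1]
```

View pics/f.png

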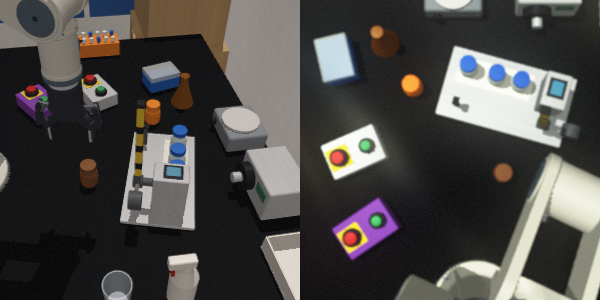

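>>> jog_arm(series=[0,0,0,0,-1,0,0,0,0,-1,0,0,0,0,-1,0,0,0,0,-1,0,0,0,0,-1,0,0,0,0,-1,0,0,0,0,-1,0,0,0,0,-1,0,0,0,0,-1,0,0,0,0,-1])

```text
clock: 10.45
ee_pos: [328.9, -156.6, 240.0]
tool_rot: [0.429, -0.562, 0.562, -0.429]
force: [-0.5, -0.3, 0.7]
opening: 0.999
```

Run:
```python
from h import *
from station import job,imaging
p,d=imaging.capture("side")
print([c.round(1) for c,s in blobs(p,(18,120,80),(35,255,255),(270,120,310,240))[1]])
print(job.hand_in())
```

```text
[array([290. , 177.6]), array([289.3, 199.3]), array([288.6, 217.2]), array([287.8, 232. ])]
the job is handed in; nothing more can be done
None
```

I pressed the green button fully in and let it spring back, then raised the guard bar past its balance point. It now stays up by itself, and the job was handed in at about 10.5 s.

- **Button:** The shut fingertips bottomed it out at about 26 N. Afterwards the green button looked the same in both fixed cameras as at the start. I went nowhere near the red emergency stop.
- **Guard bar:** The tool can't be tilted, so I couldn't get a finger under the bar at `guard_push`. I pushed the counterweight toward dock -y with the outside of one open finger instead, with readings of about 5 N or less. Past balance the bar went up on its own.
- **Last checks:**
  - The bar looked nearly upright, and its stripes were in the same pixel positions in two side pictures about 0.9 s apart.
  - The jar lids stayed within 0.1 px of their starting positions.
  - The other glassware and boxes in view stood upright.
  - The gripper was clear of everything, and the force reading was about zero.
- **Not confirmed:** I didn't measure the guard angle in radians. I also didn't measure the emergency stop's travel or how far the other glassware and boxes had moved.
- **Disagreement:** My two-view height for the green button came out 10 mm low (62 mm instead of 72 mm), because the side view also picked up the button's rim. I used the depth and wrist-camera values instead, and the press confirmed them.

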